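Slide a cart battery past its spring catch

TASK

Seat the battery pack in the charging dock: with a fingertip press down the long sprung bar behind the pack, and keep it pressed while you push the pack along the dock, over the lowered catch, until it is fully home against the end stop; then let the bar spring up so that the catch locks behind the pack. Only press and push: do not lift the pack, and leave the cup, the tape roll and the scanner where they are.

Things in the scene. Friction and masses are not known exactly. Their poses are not given: they have to be found in the camera images.
- dock: Fixed white charging dock, mm: 124 wide (x), 345 long (y = -225 to +120). Origin on the table under the middle of the catch tooth; z up; +y is the way the pack must slide. Channel floor 12 above the table, open at the -y end; side guides (inner faces x = -49 and +49) have tops 28 above the table.
- stop_face (a point): Middle of the end stop's inner face: x = 0, y = +104 of the dock, 34 above the table. The end stop is a cross wall, 46 high over the table, at the dock's +y end.
- pack: Loose grey battery pack 90 x 90 x 44 high, about 0.75 kg, in the channel, its axes nearly along the dock's. Origin: centre of its underside, 12 above the table. Two runners along its x edges (12 wide) carry it; the belly between is 19 above the channel floor, clear of the sprung bar. It starts 5 to 45 short of the tooth; home, its origin is at y = +59 of the dock.
- pack_back (a point): Middle of the pack's flat back face (its -y side), the face to push, 31 above the channel floor; the face reaches from 19 to 44 above that floor.
- catch_bar (a joint): How far the sprung bar is pressed, m: 0 up, 0.014 fully down. Ridged steel bar along the channel's middle, 48 wide, dock y = -220 to +30; flat top 27 above the table when up, 13 fully down. Pressed anywhere it goes straight down; spring 2.5 N (up) to 5.5 N (down); it springs back when released with nothing over the tooth.
- bar_top (a point): Point on the bar's top face, on its centre line, at y = -190 of the dock (behind the pack); moves with the bar.
- tooth (a point): Middle of the catch: a cross tooth on the bar, 84 wide (x), dock y = -6 to +6. Point on the bar's top face above it. With the bar up the tooth stands 9 above the channel floor and blocks the pack's runners; with the bar pressed 9 or more (12 is good) it is below the floor and the pack passes.
- cup: Bystander: white lidded drinking cup with a straw, 86 wide, 103 high (straw to 150), standing on the table beyond the far side (+x) of the dock. Origin: centre of its underside.
- tape: Bystander: roll of tan tape, 60 wide, 25 high, lying on the table beside the +x side of the dock. Origin: centre of its underside.
- scanner: Bystander: black and white hand scanner about 170 long, 70 wide at the head, 40 high, lying on the table on the -x side of the dock. Origin: on its underside under the middle of its black handle; +y points to its white head.
Mind the look-alikes: they are no part of the job. Of the things like the pack, leave any that is orange or purple; of the rest the smaller one is meant.

How it is judged:
By the outcome, as a careful person would: the job done as asked, in the order asked, and still so for the second after the job is handed in, with the robot touching nothing.
It also fails if it takes over 37 s, if anything falls off the work surface, if the arm or the gripper's body presses on something with over 40 N, if the wrist force passes 120 N, or if a joint passes its speed limit or range.

ROBOT

A 7-joint arm with a two-finger parallel gripper is mounted at the origin on the work surface. World frame = base frame: x ahead of the robot, y to its left, z up, the work surface at z = 0. Lengths are in m, angles in rad, forces in N, time in s.
With the tool pointing down it reaches from about 0.425 to 1.025 m from the base axis. Payload 9.4 kg.
Tool frame: the origin (TCP) lies midway between the tips of the shut fingers; the grasp point (between the pads) lies 19 mm behind it; z points along the fingers, y is the direction in which the jaws open and shut (so a half turn about z gives the same grasp; the last joint's range is limited). The gripper opens to 85 mm and grips with 20 to 120 N. Pads are 22 mm wide; open, the fingers measure 114 mm over their backs; the gripper's body (76 mm by 85 mm) begins 54 mm behind the grasp point. The pads swing forward as they close: fully open they stand 13 mm farther back than shut.
Start: joints at [-1.41, 0.599, -0.003, 1.599, 0.002, 0.943, -0.08], TCP at [0.171, 0.705, 0.231] pointing down, gripper open.
Joint ranges: [-2.57, 2.57], [-0.35, 1.97], [-1.29, 1.29], [0.11, 2.56], [-1.05, 4.19], [0.11, 1.86], [-2.63, 2.63]. Speed limits (rad/s): [2.22, 2.22, 3.01, 3.01, 3.14, 3.14, 3.14].

INTERFACE

Orientations are given as a 3x3 rotation matrix whose columns are the frame's x, y, z axes.
In Python, from station import arm, eoat, kinematics, viewer, close_job, sensors gives the robot as it stands. The module is installed in compiled form; this text tells all that it offers. Calls block until the motion is done:
- arm.move_pose(position, orientation): joint-space move of the TCP to a pose.
- arm.line_to(position, ori=None, vel=0.15, until_force=None): straight line of the TCP; ori=None keeps the orientation; vel is the mean speed in m/s. With until_force (N) it stops when the force on the tool has changed by that much, and returns True; else False.
- arm.move_joints(angles): joint-space move.
- eoat.command_gripper(opening, effort=None): finger opening in m; effort is the grip in N (None keeps the last); returns when the fingers have stopped.
- arm.dwell(seconds).
- kinematics.inverse_kinematics(position, orientation): joint angles nearest the present ones, or None.
- viewer.snapshot(name): name is "scene" or "side" or "wrist"; returns a dict with "frame" (480x640x3 uint8, blue, green, red), "z_map" (480x640 float32, m along the optical axis (not along the pixel's ray), 0 where there is no reading), "fx", "fy", "cx", "cy" (pixels), "dist_coeffs" ([k1, k2, p1, p2, k3] as OpenCV has them; the pictures are not rectified), "view" (4x4, takes a point from world to camera coordinates); the wrist camera has in their place "hand_eye" (4x4, takes a point from camera to tool coordinates, whose origin is the TCP and whose axes are the flange's). Camera axes: x right, y down, z forward; pixel columns grow to the right and rows downward; lengths in m; the calibration is good to about 2 mm. A picture is of the moment at which its call begins: read the wrist's pose just before it.
A pose or a line that the arm cannot do raises arm.PlanningError and nothing moves.
- close_job(): hands the job in, once; it reports no verdict.
Readings, each from a call of its own:
- sensors.current_time_s(): time.
- sensors.current_joint_pos(): joint angles.
- sensors.current_joint_velocities(): joint speeds.
- sensors.current_joint_torque(): joint torques, N m.
- sensors.current_tool_pos(): TCP position.
- sensors.current_tool_rot(): TCP orientation.
- sensors.current_wrist_force(): force on the tool from outside, world axes, zero at the start.
- sensors.current_torque(): the same for the moment, N m.
- sensors.current_finger_gap(): finger opening in m.
Only numpy, scipy, OpenCV 4.12 (cv2) and the standard library are available. Lean on these libraries where they do the work, as an engineer would, in place of code of your own. Each camera call takes 0.05 s, during which the arm holds its last target.

## Working session

There is one attempt and no reset: what is moved stays moved. The work goes in short steps, each a Python script; the robot and the scene stay as the last script left them, time stands still between calls to the robot, and variables do not carry over. Pictures are saved under pics/ and viewed, and the job is handed in when it is done.

```bash
mkdir -p pics; python3 - <<'E'
from station import *
import cv2,pickle
d={}
for n in("scene","side"):
    s=viewer.snapshot(n); d[n]=s; cv2.imwrite(f"pics/{n}0.png",s["frame"])
    print(n,s["fx"],s["fy"],s["cx"],s["cy"],s["dist_coeffs"]);print(s["view"])
pickle.dump(d,open("d0.pkl","wb"))
print(sensors.current_time_s(),sensors.current_tool_pos(),sensors.current_tool_rot())
E
```

```text
scene 446.53912685756984 446.53912685756984 324.61763555468036 238.28334557482015 [-0.06317775  0.          0.          0.          0.        ]
[[-0.17472647  0.98445557 -0.01782972  0.0628823 ]
 [ 0.69275446  0.11004539 -0.71272804 -0.38014359]
 [-0.69968701 -0.13688407 -0.70121383  1.39002873]
 [ 0.          0.          0.          1.        ]]
side 622.958966766224 622.958966766224 327.990821410214 229.21701202763657 [-0.14029709  0.          0.          0.          0.        ]
[[ 0.89419049 -0.44742778  0.01522353 -0.53635417]
 [-0.2960578  -0.61649897 -0.72957439  0.23194993]
 [ 0.33581714  0.64787144 -0.683732    1.1541884 ]
 [ 0.          0.          0.          1.        ]]
0.1 [0.17070344 0.70418645 0.23050717] [[-9.71873955e-01  2.35501573e-01 -1.60298934e-04]
 [ 2.35501564e-01  9.71872972e-01 -1.39243357e-03]
 [-1.72130094e-04 -1.39102057e-03 -9.99999018e-01]]
```

View pics/scene0.png

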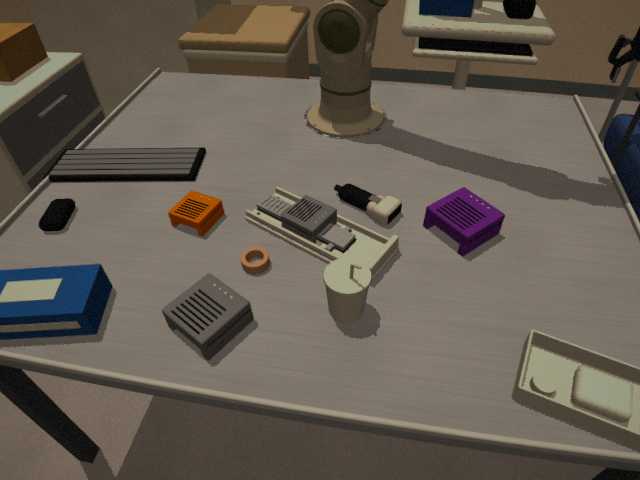

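View pics/side0.png

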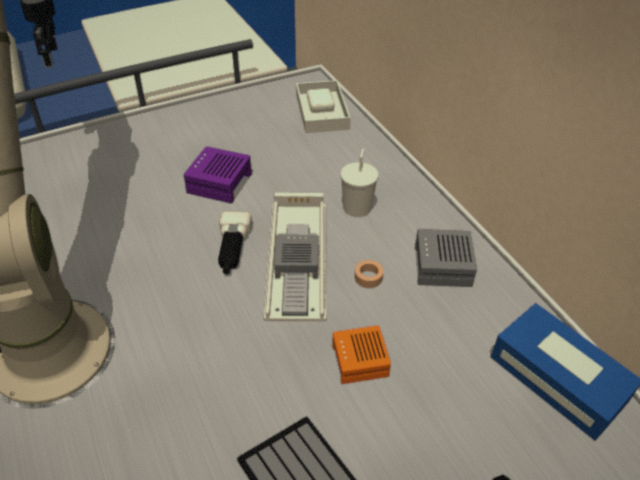

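Candidates for the pack are all from the scene view. Orange (196,212) and purple (465,218) are excluded by colour. The grey ones are the large loose one at (208,312) and the smaller one in the dock channel at (309,214), which fits. I'll confirm in a crop and get corner points.

```bash
python3 - <<'E'
import pickle,cv2
d=pickle.load(open("d0.pkl","rb"))
a=cv2.resize(d["side"]["frame"][180:330,240:350],None,fx=4,fy=4,interpolation=cv2.INTER_CUBIC)
b=cv2.resize(d["scene"]["frame"][170:290,235:410],None,fx=4.5,fy=4.5,interpolation=cv2.INTER_CUBIC)
cv2.imwrite("pics/c_side.png",a);cv2.imwrite("pics/c_scene.png",b)
E
```

```text
(no output)
```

View pics/c_side.png

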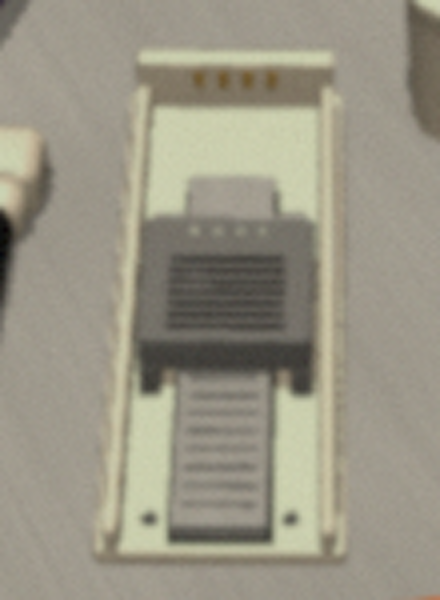

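View pics/c_scene.png

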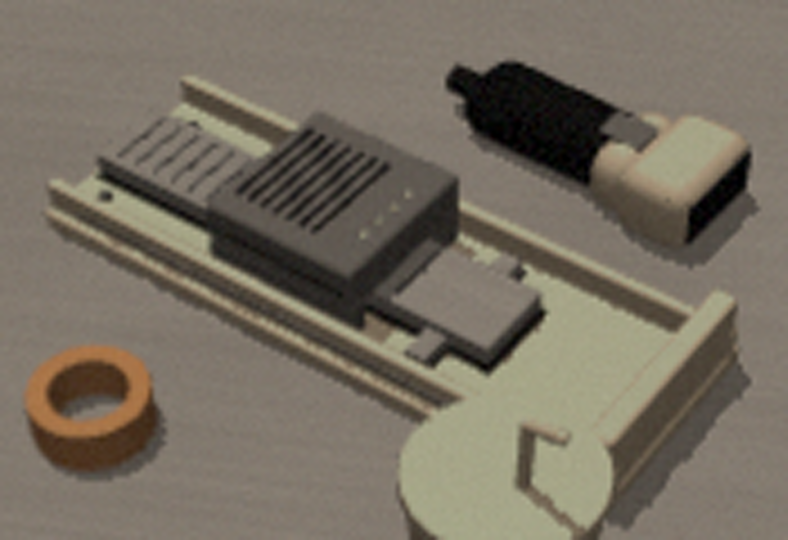

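```bash
cat > h.py <<'E'
import numpy as np,cv2
def ray(s,uv,z,V=None):
    K=np.array([[s["fx"],0,s["cx"]],[0,s["fy"],s["cy"]],[0,0,1]])
    n=cv2.undistortPoints(np.array([[uv]],float),K,np.array(s["dist_coeffs"],float))[0,0]
    V=s["view"] if V is None else V
    R,t=V[:3,:3],V[:3,3]; c=-R.T@t; v=R.T@np.array([n[0],n[1],1]); return c+v*(z-c[2])/v[2]
def fit(D,W):
    D=np.array(D,float);W=np.array(W)[:,:2]; a=D-D.mean(0);b=W-W.mean(0)
    th=np.arctan2((a[:,0]*b[:,1]-a[:,1]*b[:,0]).sum(),(a*b).sum())
    R=np.array([[np.cos(th),-np.sin(th)],[np.sin(th),np.cos(th)]]); o=W.mean(0)-R@D.mean(0)
    return th,o,R,(W-(D@R.T+o))
E
python3 - <<'E'
import pickle;from h import *
d=pickle.load(open("d0.pkl","rb"))
P={"side":((240,180),4,[(138,52,-62,120,46),(333,52,62,120,46),(170,528,-24,-220,27),(272,528,24,-220,27),(188,178,-24,30,27),(276,178,24,30,27),(97,554,-62,-225,12),(345,554,62,-225,12)]),
"scene":((235,170),4.5,[(542,298,-24,30,27),(487,350,24,30,27),(157,118,-24,-220,27),(100,160,24,-220,27),(735,298,-62,120,46),(185,80,-62,-225,28),(50,182,62,-225,28)])}
PK={"side":[(138,342,-45,-45),(315,342,45,-45),(148,216,-45,45),(308,216,45,45)],"scene":[(318,112,-45,-45),(210,197,45,-45),(460,182,-45,45),(350,280,45,45)]}
aD=[];aW=[]
for n,(o,k,l) in P.items():
    D=[(x/1e3,y/1e3) for _,_,x,y,_ in l]; W=[ray(d[n],((u+.5)/k-.5+o[0],(v+.5)/k-.5+o[1]),z/1e3) for u,v,_,_,z in l]
    th,oo,R,e=fit(D,W);print(n,th,oo);print((e@R*1e3).round(1).tolist());aD+=D;aW+=W
th,oo,R,e=fit(aD,aW);print("all",th,oo)
for n,l in PK.items():
    o,k=P[n][:2]
    W=np.array([ray(d[n],((u+.5)/k-.5+o[0],(v+.5)/k-.5+o[1]),.056)[:2] for u,v,_,_ in l])
    print(n,"pack corners in dock",((W-oo)@R*1e3).round(1).tolist())
for n in d:
    s=d[n]; z=s["z_map"]; print(n,(z>0).mean())
E
```

```text
side -0.45131070458267303 [0.55548044 0.06200003]
[[6.0, -3.2], [-5.6, -2.7], [-0.6, 0.7], [0.8, 0.8], [-0.6, 0.5], [0.3, 0.6], [1.4, 1.5], [-1.7, 1.8]]
scene -0.4559495476618298 [0.56101067 0.06521688]
[[0.3, -0.7], [-3.5, -2.6], [3.4, 4.9], [-1.3, 3.3], [2.9, -6.5], [8.7, 1.7], [-10.5, -0.2]]
all -0.452883842878971 [0.55799205 0.06354928]
side pack corners in dock [[-44.8, -125.4], [44.2, -124.9], [-44.3, -33.3], [40.5, -32.9]]
scene pack corners in dock [[-44.9, -121.1], [37.5, -124.2], [-41.5, -30.1], [45.1, -32.3]]
scene 0.9961295572916666
side 0.9959765625
```

The crop confirms it: the smaller grey pack is in the dock channel, with the ridged bar running behind it (side view around (295,290)). Next I'll refine from above with the wrist camera.

```bash
cat >> h.py <<'E'
TH=-0.4513; O=np.array([0.5555,0.0625])
def Rd(th=None):
    th=TH if th is None else th
    return np.array([[np.cos(th),-np.sin(th)],[np.sin(th),np.cos(th)]])
def dw(x,y,z): return np.r_[O+Rd()@np.array([x,y]),z]
def ori(s):
    y=np.r_[s*Rd()[:,0],0]; z=np.array([0,0,-1.]); return np.c_[np.cross(y,z),y,z]
E
python3 - <<'E'
import pickle;from h import *
from station import *
d=pickle.load(open("d0.pkl","rb"))
for n,uv in(("side",(359,174)),("scene",(347,277))): print("cup top in dock",(ray(d[n],uv,.103)[:2]-O)@Rd())
for s in(1,-1):
    for p in((0,-165,300),(0,-165,15),(0,3,15)): 
        q=kinematics.inverse_kinematics(dw(*(np.array(p)/1e3)),ori(s)); print(s,p,dw(*(np.array(p)/1e3)).round(3),None if q is None else np.round(q,2))
print(viewer.snapshot("wrist")["hand_eye"].round(3))
E
```

```text
cup top in dock [0.13713132 0.11425956]
cup top in dock [0.14233794 0.12041248]
1 (0, -165, 300) [ 0.484 -0.086  0.3  ] [-0.64  0.33  0.94  2.07 -0.34  0.9   0.04]
1 (0, -165, 15) [ 0.484 -0.086  0.015] [ 0.02  0.7   0.06  2.28 -0.24  0.16 -0.15]
1 (0, 3, 15) [0.557 0.065 0.015] [-0.35  0.74  0.2   2.13 -0.46  0.31 -0.22]
-1 (0, -165, 300) [ 0.484 -0.086  0.3  ] [ 0.87  0.41 -1.09  2.    0.43  0.99  2.26]
-1 (0, -165, 15) [ 0.484 -0.086  0.015] [ 0.39  0.74 -0.47  2.26  1.01  0.37  1.73]
-1 (0, 3, 15) [0.557 0.065 0.015] [-0.02  0.74 -0.3   2.11  0.59  0.37  1.9 ]
[[-0.    -0.955 -0.297  0.076]
 [ 1.    -0.    -0.     0.001]
 [ 0.    -0.297  0.955 -0.141]
 [ 0.     0.     0.     1.   ]]
```

```bash
python3 - <<'E'
import pickle;from h import *
from station import *
arm.move_pose(dw(0,-.13,.25),ori(1))
eoat.command_gripper(0.0,20)
p=sensors.current_tool_pos();R=sensors.current_tool_rot()
s=viewer.snapshot("wrist")
T=np.eye(4);T[:3,:3]=R;T[:3,3]=p
s["view"]=np.linalg.inv(T@s["hand_eye"]); pickle.dump(s,open("w1.pkl","wb"))
cv2.imwrite("pics/w1.png",s["frame"]);print(p,sensors.current_time_s(),sensors.current_joint_pos(),s["fx"],s["dist_coeffs"],sensors.current_finger_gap())
E
```

```text
[ 0.49881319 -0.05450285  0.25000852] 3.875 [-0.55991608  0.38327287  0.76283562  2.11187603 -0.37542129  0.78214611
 -0.01333986] 377.37482208786525 [-0.03850706  0.          0.          0.          0.        ] -0.00012333744818486704
```

View pics/w1.png

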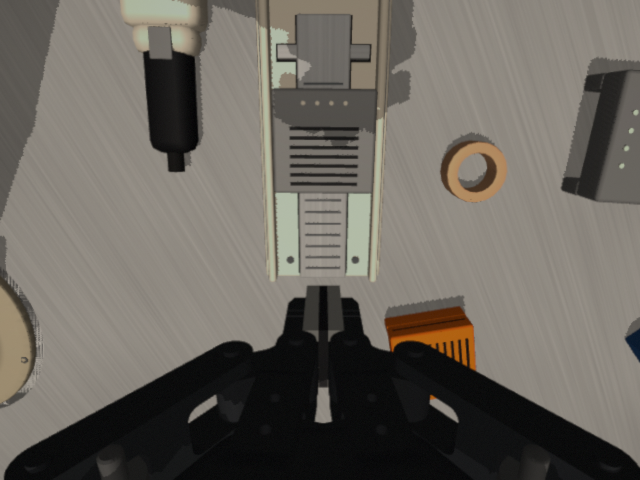

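Wrist view: bar far end at (297..351,14), pack top rear edge at row 192 (274..375), dock open end at (270..376,279), scanner at (170,90), tape at (475,170). I'll refit from these.

```bash
python3 - <<'E'
import pickle;from h import *
s=pickle.load(open("w1.pkl","rb"))
cv2.imwrite("pics/w1c.png",cv2.resize(s["frame"][0:300,250:400],None,fx=2,fy=2,interpolation=cv2.INTER_CUBIC)[:600])
l=[(297,14,-24,30,27),(351,14,24,30,27),(301,270,-24,-220,27),(346,270,24,-220,27)]
W=[ray(s,q[:2],q[4]/1e3) for q in l]
th,o,R,e=fit([(q[2]/1e3,q[3]/1e3) for q in l],W);print(th,o,(e@R*1e3).round(1).tolist())
for uv in((274,192),(375,192),(272,89),(378,89)): print("pack",((ray(s,uv,.056)[:2]-o)@R*1e3).round(1))
print("dock end",[((ray(s,uv,.012)[:2]-o)@R*1e3).round(1) for uv in((269,279),(377,279))])
print("depth check pack top z"); 
z=s["z_map"]
for u,v in((322,120),(322,215),(285,230),(323,30)):
    K=np.array([[s["fx"],0,s["cx"]],[0,s["fy"],s["cy"]],[0,0,1]])
    n=cv2.undistortPoints(np.array([[[u,v]]],float),K,np.array(s["dist_coeffs"]))[0,0]
    c=np.r_[n*z[v,u],z[v,u],1]; P=(np.linalg.inv(s["view"])@c)[:3];print((u,v),((P[:2]-o)@R*1e3).round(1),P[2].round(4))
E
```

```text
-0.452901067198622 [0.55868324 0.06886203] [[0.6, -5.5], [-0.6, -5.4], [0.5, 5.4], [-0.5, 5.5]]
pack [ -44.8 -126.4]
pack [  46.2 -126.3]
pack [-43.4 -39. ]
pack [ 45.3 -38.8]
dock end [array([ -59.7, -231.7]), array([  58.7, -231.5])]
depth check pack top z
(322, 120) [ -1.6 -64. ] 0.056
(322, 215) [  -1.6 -155.5] 0.0264
(285, 230) [ -40.7 -176. ] 0.0104
(323, 30) [-0.8 11.9] 0.0265
```

View pics/w1c.png

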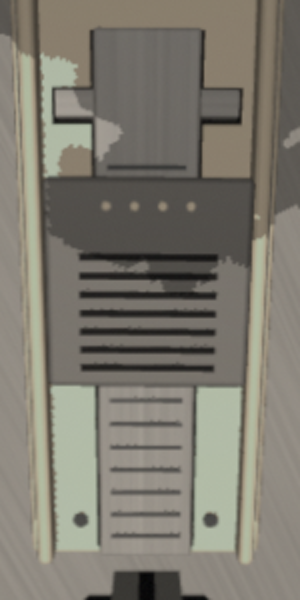

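```bash
sed -i 's/^TH=.*/TH=-0.4525; O=np.array([0.556,0.0635])/' h.py; python3 - <<'E'
from h import *
from station import *
try:
    arm.line_to(dw(0,-.165,.045),ori(1),vel=.2)
    f0=sensors.current_wrist_force()
    r=arm.line_to(dw(0,-.165,.015),vel=.05,until_force=25)
    print(r,sensors.current_tool_pos(),sensors.current_wrist_force()-f0,sensors.current_time_s())
except arm.PlanningError as e: print("PE",e)
s=viewer.snapshot("side");cv2.imwrite("pics/s2.png",cv2.resize(s["frame"][130:330,180:400],None,fx=3,fy=3))
s=viewer.snapshot("wrist");cv2.imwrite("pics/w2.png",s["frame"])
E
```

```text
False [ 0.48422038 -0.08472917  0.01505317] [2.02957902 2.24353417 3.47043388] 5.8167
```

View pics/s2.png

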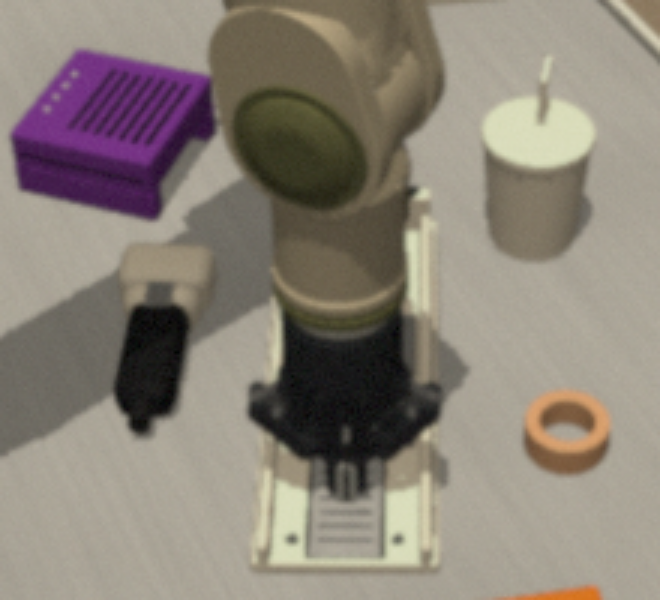

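View pics/w2.png

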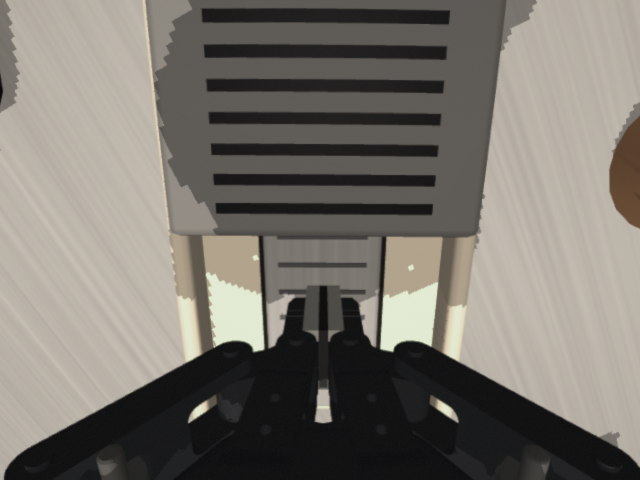

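The wrist view shows the fingertip on the bar's centre line at (322,290), with the pack's rear edge ahead at row 235. I'll check that the bar is really down before pushing.

```bash
python3 - <<'E'
from h import *
from station import *
print([sensors.current_wrist_force().round(2).tolist() for _ in range(3)])
p=sensors.current_tool_pos();R=sensors.current_tool_rot()
s=viewer.snapshot("wrist");T=np.eye(4);T[:3,:3]=R;T[:3,3]=p
M=T@s["hand_eye"];z=s["z_map"]
K=np.array([[s["fx"],0,s["cx"]],[0,s["fy"],s["cy"]],[0,0,1]])
for u0,v in((290,255),(350,255),(290,272),(230,280),(400,200)):
    n=cv2.undistortPoints(np.array([[[u0,v]]],float),K,np.array(s["dist_coeffs"]))[0,0]
    P=(M@np.r_[n*z[v,u0],z[v,u0],1])[:3];print(u0,v,((P[:2]-O)@Rd()*1e3).round(1),P[2].round(4))
E
```

```text
[[1.85, 2.69, 4.15], [1.85, 2.69, 4.15], [1.85, 2.69, 4.15]]
290 255 [ -13.7 -141.7] 0.0147
350 255 [  10.4 -141.7] 0.0146
290 272 [ -13.8 -148.8] 0.0153
230 280 [ -39.7 -154.4] 0.0109
400 200 [  21.  -110.7] 0.0538
```

Bar top reads about 15 mm, so it's pressed about 12 mm. Now the push.

```bash
python3 - <<'E'
from h import *
from station import *
def st(t):
    p=sensors.current_tool_pos();f=sensors.current_wrist_force()
    print(t,((p[:2]-O)@Rd()*1e3).round(1),p[2].round(4),"F dock",(f[:2]@Rd()).round(1),f[2].round(1),round(sensors.current_time_s(),2))
r=arm.line_to(dw(0,-.09,.0147),vel=.06,until_force=25);st(r)
if not r:
    r=arm.line_to(dw(0,-.02,.0147),vel=.06,until_force=25);st(r)
s=viewer.snapshot("wrist");cv2.imwrite("pics/w3.png",s["frame"])
s=viewer.snapshot("scene");cv2.imwrite("pics/sc3.png",cv2.resize(s["frame"][120:320,210:430],None,fx=3,fy=3))
E
```

```text
False [ -0.3 -90.9] 0.0147 F dock [ 0.6 -9.3] 7.7 7.37
False [ -0.6 -21.3] 0.0147 F dock [ 0.4 -9.3] 8.0 8.68
```

View pics/w3.png

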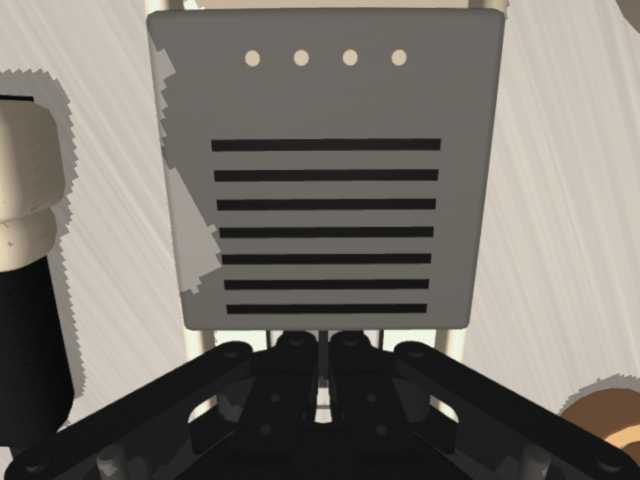

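View pics/sc3.png

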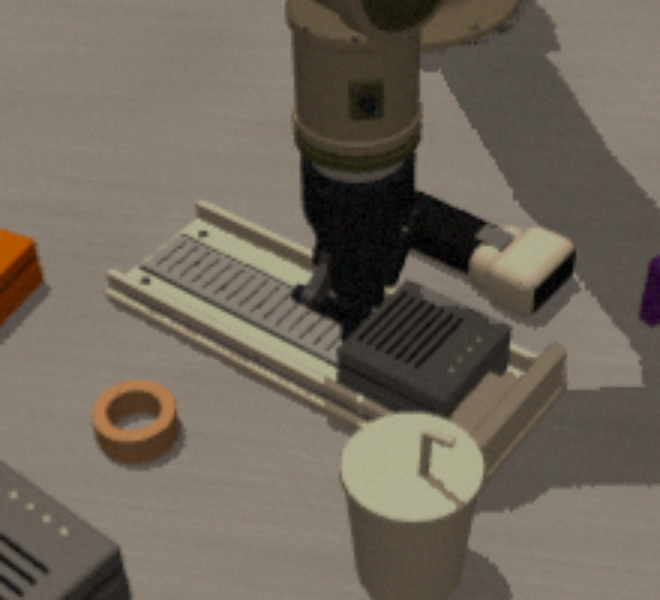

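The pack is square to the dock (wrist view, rear edge at row 328) and moving over the lowered catch. Now the slow push to the stop.

```bash
python3 - <<'E'
from h import *
from station import *
def st(t):
    p=sensors.current_tool_pos();f=sensors.current_wrist_force()
    print(t,((p[:2]-O)@Rd()*1e3).round(1),p[2].round(4),"F dock",(f[:2]@Rd()).round(1),f[2].round(1),round(sensors.current_time_s(),2))
r=arm.line_to(dw(0,.02,.0147),vel=.025,until_force=14);st(r)
arm.dwell(.3);st("hold")
p=sensors.current_tool_pos();R=sensors.current_tool_rot()
s=viewer.snapshot("wrist");cv2.imwrite("pics/w4.png",s["frame"])
T=np.eye(4);T[:3,:3]=R;T[:3,3]=p;V=np.linalg.inv(T@s["hand_eye"])
print("rear edge y",[((ray(s,uv,.056,V)[:2]-O)@Rd()*1e3).round(1) for uv in((190,328),(467,328))])
E
```

```text
True [-0.8  3.3] 0.0147 F dock [ 0.  -1.6] 6.2 9.82
hold [-0.8  3.3] 0.0147 F dock [-1.2 -1. ] 4.4 10.12
rear edge y [array([-41.7,  18.7]), array([42.5, 18.6])]
```

View pics/w4.png

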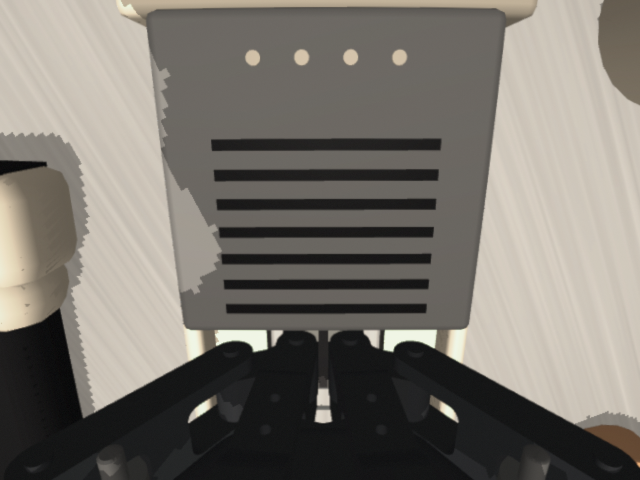

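The push stopped at y=3.3 where about 3 was predicted, with the stop wall touching the pack front at row 8. I'll press again to confirm it's hard against the stop, then back off slightly, release, and look.

```bash
python3 - <<'E'
from h import *
from station import *
def st(t):
    p=sensors.current_tool_pos();f=sensors.current_wrist_force()
    print(t,((p[:2]-O)@Rd()*1e3).round(1),p[2].round(4),"F dock",(f[:2]@Rd()).round(1),f[2].round(1),round(sensors.current_time_s(),2))
for k in range(2):
    r=arm.line_to(dw(0,.012,.0147),vel=.01,until_force=20);st(r)
    arm.dwell(.2);st("hold")
E
```

```text
True [-0.9  3.1] 0.0147 F dock [-0.7 -0.7] 6.3 10.8
hold [-0.9  3.1] 0.0147 F dock [-0.7 -1. ] 4.8 11.0
True [-0.9  2.9] 0.0148 F dock [0.1 0.1] 5.2 11.63
hold [-0.9  2.9] 0.0148 F dock [-0.4 -1. ] 5.5 11.83
```

Both re-pushes hit a hard stop, so the pack is home. Now the release.

```bash
python3 - <<'E'
from h import *
from station import *
arm.line_to(dw(-.0008,-.004,.0148),vel=.02)
arm.line_to(dw(-.0008,-.004,.06),vel=.05)
arm.line_to(dw(-.0008,-.06,.25),vel=.2)
arm.dwell(.3)
p=sensors.current_tool_pos();R=sensors.current_tool_rot()
s=viewer.snapshot("wrist");T=np.eye(4);T[:3,:3]=R;T[:3,3]=p;s["view"]=np.linalg.inv(T@s["hand_eye"])
import pickle;pickle.dump(s,open("w5.pkl","wb"));cv2.imwrite("pics/w5.png",s["frame"])
s=viewer.snapshot("scene");cv2.imwrite("pics/sc5.png",cv2.resize(s["frame"][120:320,210:430],None,fx=3,fy=3))
print(sensors.current_time_s(),sensors.current_wrist_force())
E
```

```text
14.8333 [-0.08188023 -0.12963223  1.12109374]
```

View pics/w5.png

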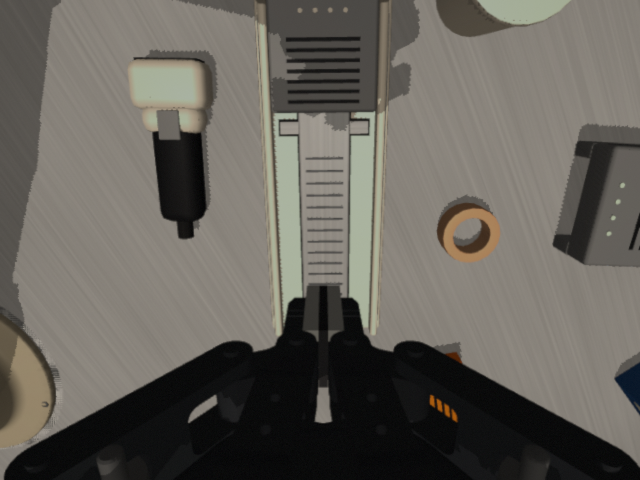

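View pics/sc5.png

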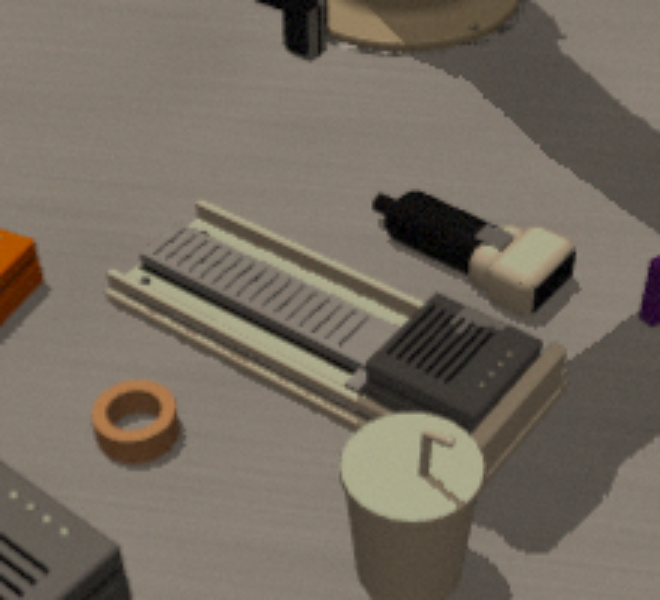

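The tooth is up behind the pack at (278..369,128) and the bar is raised. Next, a numeric check of pack position, any gap at the stop, and bar height.

```bash
python3 - <<'E'
import pickle;from h import *
from station import viewer
s=pickle.load(open("w5.pkl","rb"));M=np.linalg.inv(s["view"]);z=s["z_map"]
K=np.array([[s["fx"],0,s["cx"]],[0,s["fy"],s["cy"]],[0,0,1]])
for u,v in((322,125),(322,250),(285,128),(285,200),(322,80)):
    n=cv2.undistortPoints(np.array([[[u,v]]],float),K,np.array(s["dist_coeffs"]))[0,0]
    P=(M@np.r_[n*z[v,u],z[v,u],1])[:3];print(u,v,((P[:2]-O)@Rd()*1e3).round(1),P[2].round(4))
f=lambda u,v,h:((ray(s,(u,v),h)[:2]-O)@Rd()*1e3).round(1)
print("pack rear",f(275,111,.056),f(376,111,.056),"tooth",f(322,120,.021),f(322,136,.021))
q=viewer.snapshot("side");cv2.imwrite("pics/s5.png",cv2.resize(q["frame"][180:330,240:350],None,fx=4,fy=4,interpolation=cv2.INTER_CUBIC))
E
```

```text
322 125 [-2.2  4.4] 0.027
322 250 [  -3.8 -120.1] 0.0252
285 128 [-37.4   1.8] 0.0193
285 200 [-41.3 -70.2] 0.0108
322 80 [-1.5 41.6] 0.0548
pack rear [-41.5  17.6] [43.7 16.5] tooth [-2.1  8.7] [-2.3 -6. ]
```

View pics/s5.png

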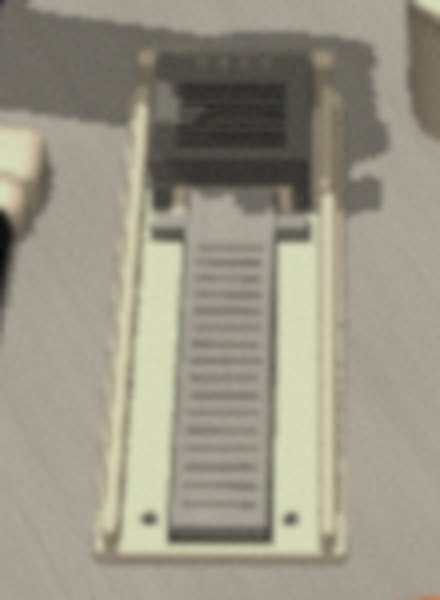

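The bar is up (top about 26–27 mm), the tooth is behind the runners, the pack is against the stop and the robot is clear. Handing in.

```bash
python3 -c "
from station import *
print(sensors.current_time_s());close_job()"
```

```text
14.8833
the job is handed in; nothing more can be done
```

The battery pack is seated against the end stop, the catch has sprung up behind it, and I handed the job in at 14.9 s of the 37 s allowed. I pressed the bar about 12 mm with the closed fingertips and kept it down while I pushed the pack over the catch. At the stop I backed off about 7 mm with the bar still held, then lifted away.

**Last checks:**
- **Against the stop:** the push ended at dock y of about 3 mm, as predicted, and two more gentle pushes hit the same hard stop. The force fell to near zero after each one because the arm relaxes when it triggers.
- **Catch locked:** the bar top reads 25–27 mm, which is fully up, and the tooth is visible behind the pack's runners.
- **Bystanders:** the cup, tape and scanner appear where they were in the pictures; I did not measure them.

**Disagreement:** the camera put the pack's rear face at 16.5–17.6 mm, against the nominal 14 mm. That is about 3 mm too far forward, and a pack cannot pass the stop. Part of it is a bias of about 1.4 mm in the same picture's tooth position, and the rest is within calibration error. The early views also differed by a few mm on the dock position.

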